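Catch the falling lid of the prism case and lower it shut

ROBOT

A 6-joint arm with a two-finger parallel gripper is mounted at the origin on the work surface. World frame = base frame: x ahead of the robot, y to its left, z up, the work surface at z = 0. Lengths are in m, angles in rad, forces in N, time in s.
With the tool pointing down it reaches from about 0.35 to 0.875 m from the base axis. Payload 4.2 kg.
Tool frame: the origin (TCP) lies at the very end of the fingers, on their centre line; the grasp point (between the pads) lies 19 mm behind it; z points along the fingers, y is the direction in which the jaws open and shut (so a half turn about z gives the same grasp; the last joint's range is limited). The gripper opens to 85 mm and grips with 20 to 120 N. Pads are 22 mm wide; open, the fingers measure 114 mm over their backs; the gripper's body (76 mm by 85 mm) begins 54 mm behind the grasp point. The pads swing forward as they close: fully open they stand 13 mm farther back than shut.
Start: joints at [1.491, 0.385, 0.008, 0, -1.194, -0.259], TCP at [0.208, 0.589, 0.231] pointing down, gripper open.
Joint ranges: [-3.14, 3.14], [-1.21, 2.06], [-1.07, 1.41], [-3.16, 2.05], [-2.99, -0.16], [-3.1, 3.1]. Speed limits (rad/s): [2.79, 2.79, 3.14, 3.14, 3.14, 3.14].

INTERFACE

Orientations are given as a unit quaternion [w, x, y, z].
In Python, from workcell import status, get_image, camera_model, workorder gives the robot as it stands. The module is installed in compiled form; this text tells all that it offers.
- The arm moves only by the tool play_rows, never from a script. Its argument "moves" is a list of rows, each an object with "translation": the shift along the tool's x, y, z in m, a list of three; "delta_rot": the turn, a rotation vector about the tool's x, y, z in degrees, a list of three. A call has 1 to 20 rows; each row shifts and turns the commanded pose from where the row before left it, along the tool's axes as they then stand; what a row does not reach is not made up. A row lasts 1/10 s, in which the tool goes at most 50 mm and 8.59 degrees, less where a joint would pass 70% of its speed; a pose out of reach is approached as far as the arm can. A call with a gripper value outside its range is refused whole. "grip" is the finger opening in m, from 0 to 0.0854, set as the call begins (left out, the last holds). The fingers move at their own pace and stop on an object; the grip force is fixed at half the most. Time passes only in rows, so rows that do not move let the fingers close. It gives the time, the measured TCP pose, the force and the opening at its end, in the units of the state.
- status.get_obs(): the state, without advancing time (a new reading comes with each control period).
- get_image(name): name is "scene" or "side" or "wrist"; returns (picture, depth): 480x640x3 uint8, red, green, blue; 480x640 float32, m along the optical axis (not along the pixel's ray), 0 where there is no reading.
- camera_model(name): a dict with "mtx" (3x3 intrinsics, pixels), "R" (3x3) and "t" (3): a world point X has camera coordinates R X + t. Camera axes: x right, y down, z forward; pixel columns grow to the right and rows downward; lengths in m; the calibration is good to about 2 mm. A picture is of the moment at which its call begins: read the wrist's pose just before it. camera_model takes no time and is no camera call; for the wrist camera it gives the pose at the moment of the call.
- workorder.job_done(): hands the job in, once; it reports no verdict.
The state is a dict: "time_s": time; "joint_pos": joint angles; "qd": joint speeds; "effort": joint torques, N m; "tool_pos": TCP position; "tcp_rot": TCP orientation; "contact_force": force on the tool from outside, world axes, zero at the start; "moment": the same for the moment, N m; "finger_gap": opening from 0.0 (shut) to 1.0 (fully open).
Only numpy, scipy, OpenCV 4.12 (cv2) and the standard library are available. Lean on these libraries where they do the work, as an engineer would, in place of code of your own. Each camera call takes 0.05 s, during which the arm holds its last target.

TASK

Close the prism case: nudge its leaning lid forward past upright, catch it on a finger as it falls, and let it down on the finger until it is fully shut, so gently that it never bangs. The lid only rides on the finger: do not pinch it or press hard on it, do not disturb the prism inside or the things on the bench, and finish with the hand clear of everything.

Things in the scene. Friction and masses are not known exactly. Their poses are not given: they have to be found in the camera images.
- case: Dark wooden case screwed to the bench, open at the top: 120 mm along its x, 140 mm along its y, 80 mm high, walls 7 mm. Origin: centre of its underside; its x axis points from the front (lid tongue side, roughly on the robot's right) to the back (hinge side), z up.
- hinge (a joint): Lid angle, rad: 0 = shut (level), 1.57 = upright, 1.9 = stop, leaning back past upright. Starts at 1.66 to 1.85 and may sink back to the stop. Hinge friction holds it where it is left between about 1.35 and 1.7; further forward it falls shut in 1 to 3 s, ending at 1 to 2 rad/s, a bang (gentle: below 0.5 rad/s over the last 0.15 rad).
- lid: The hinged lid, about 0.3 kg: a wooden panel 120 mm long from the hinge, 140 mm wide, 8 mm thick, with a flat brass tongue in the middle of its front edge (see tongue_edge). Origin: middle of the hinge line, in the plane of the lid's underside; its x axis points from the tongue to the hinge, its z out of the lid's upper face.
- hinge_line (a point): Middle of the hinge line, fixed on the case: 60 mm behind its centre, 80 mm above the bench; the hinge runs along the case's y axis.
- tongue_edge (a point): Middle of the outer end of the lid's tongue, on its underside, 165 mm from the hinge line; moves with the lid. The tongue is 40 mm wide and 6 mm thick, its underside flush with the panel's. Shut, it sticks out 45 mm beyond the case's front wall, underside 80 mm above the bench, with free space under it.
- prism: Old violet-tinged glass prism, a three-sided bar 36 mm wide, 70 mm long, 31 mm high, lying loose on the felt floor of the case, wholly below the rim. Origin: centre of its underside.
- loupe: Chrome loupe standing on the bench, a round drum 46 mm across, 38 mm high. Origin: centre of its underside. To be left alone.
- burner_cover: Domed copper burner cover with a small knob, 80 mm across, 72 mm high. Origin: centre of its underside. To be left alone.
- test_tile: White ceramic test tile lying flat, 95 x 95 x 9 mm. Origin: centre of its underside. To be left alone.
- lens_stand: Brass lens stand with a black knob on its post, fixed to the bench well to the left, 110 x 75 mm, 142 mm high. Origin: centre of its underside. To be left alone.
Not all that is in view belongs to the job. What is meant by the case is not pink or red, and is the smaller of those in its own colour.

How it is judged:
On the way, in this order (a step that is already met when the one before it is completed fails the run):
1. the lid is tipped forward past upright (below 1.45 rad) (value of joint hinge below 1.45 rad).
2. the lid is caught: part-way down (1.15 to 0.2 rad) it bears on a finger and goes no faster than 0.6 rad/s (value of joint hinge between 0.2 and 1.15 rad and velocity of joint hinge above -0.6 rad/s and contact force between the fingers and lid above 0.2 N), for 0.2 s.
At the end, for the whole second after the job is handed in: The lid is fully shut (hinge below 0.03 rad), the hand touches nothing, the prism lies within 6 mm and the loupe, burner cover and tile within 10 mm of where they were (value of joint hinge below 0.03 rad and distance of prism from where it was at the start of the episode below 0.006 m and distance of each of loupe, burner_cover, test_tile from where it was at the start of the episode below 0.01 m).
It fails at once if the lid bangs shut: faster than 0.5 rad/s in the last 0.15 rad (value of joint hinge below 0.15 rad and velocity of joint hinge below -0.5 rad/s).
It fails at once if the lid is pinched or pressed hard (over 15 N) (contact force between any of the fingers, the arm and lid above 15 N).
It fails at once if the prism is disturbed (over 6 mm) (distance of prism from where it was at the start of the episode above 0.006 m).
It fails at once if the loupe, burner cover or tile is moved or lifted (over 10 mm) (distance of any of loupe, burner_cover, test_tile from where it was at the start of the episode above 0.01 m).
It fails at once if the lens stand or the case is struck (over 15 N) (contact force between any of the fingers, the arm and lens_stand above 15 N or contact force between any of the fingers, the arm and case above 15 N).
It also fails if it takes over 51 s, if anything falls off the work surface, if the arm or the gripper's body presses on something with over 40 N, if the wrist force passes 120 N, or if a joint passes its speed limit or range.

## Working session

There is one attempt and no reset: what is moved stays moved. The work goes in short steps, Python scripts to look and compute and a tool call to move; the robot and the scene stay as the last step left them, time stands still between calls to the robot, and variables do not carry over. Pictures are saved under pics/ and viewed, and the job is handed in when it is done.

Besides the shell and the picture viewer there is one more tool, called after "Call:" as name([rows], argument=value, ...), one row to a line, values as JSON. play_rows: Moves the arm, as the interface text tells. Its arguments: {"type":"object","properties":{"moves":{"type":"array","items":{"type":"object","properties":{"translation":{"type":"array","items":{"type":"number"}},"delta_rot":{"type":"array","items":{"type":"number"}}}}},"grip":{"type":"number"}},"required":["moves"]}

```bash
mkdir -p pics; python3 - <<'E'
from workcell import status,get_image,camera_model
import cv2
print(status.get_obs())
import numpy as np
for n in ("scene","side","wrist"):
    m=camera_model(n);p,d=get_image(n)
    cv2.imwrite(f"pics/{n}0.png",p[:,:,::-1]);np.savez(f"{n}0.npz",p=p,d=d,**m)
    print(n,m['mtx'].tolist(),np.round(m['R'],3).tolist(),m['t'], -m['R'].T@m['t'])
E
```

```text
{'time_s': 0.0, 'joint_pos': array([ 1.49059331e+00,  3.85553487e-01,  6.60309218e-03, -5.08673776e-04,
       -1.19400484e+00, -2.58611679e-01]), 'qd': array([ 0.00037724, -0.00186491, -0.00086338,  0.00057325,  0.00027893,
       -0.00120114]), 'effort': array([ 4.06829940e-04, -3.92294955e+01,  1.88401258e+01,  4.18608114e+00,
       -4.53083689e-03, -4.25014434e-06]), 'tool_pos': array([0.20750821, 0.58891322, 0.23021311]), 'tcp_rot': array([ 1.09622240e-03,  9.85668433e-01, -1.68690599e-01, -1.39289666e-04]), 'contact_force': array([-0.00289715,  0.62425327, -1.52261543]), 'moment': array([ 0.01326602,  0.02803701, -0.00873202]), 'finger_gap': 1.0016293296150085}
scene [[541.3660772319412, 0.0, 315.60163217028776], [0.0, 541.3660772319412, 235.46133208281657], [0.0, 0.0, 1.0]] [[0.583, 0.812, -0.014], [0.615, -0.453, -0.646], [-0.53, 0.368, -0.764]] [-0.38203159 -0.1836954   1.25735739] [ 1.0027479  -0.23603603  0.83631537]
side [[594.1635235218347, 0.0, 322.35820434519576], [0.0, 594.1635235218347, 234.3855805631116], [0.0, 0.0, 1.0]] [[0.977, -0.214, 0.003], [-0.151, -0.701, -0.697], [0.151, 0.68, -0.717]] [-0.43645065  0.21285039  1.06626331] [ 0.29734968 -0.66907404  0.91467754]
wrist [[387.01273086324863, 0.0, 313.8054418888171], [0.0, 387.01273086324863, 236.73423957228087], [0.0, 0.0, 1.0]] [[-0.333, -0.943, 0.001], [-0.911, 0.322, 0.26], [-0.245, 0.085, -0.966]] [ 0.62490767 -0.03410591  0.37748918] [0.26944809 0.56818186 0.37247548]
```

View pics/scene0.png

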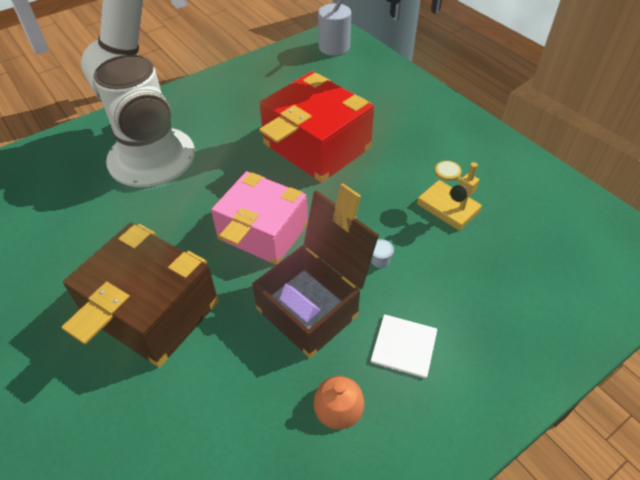

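View pics/side0.png

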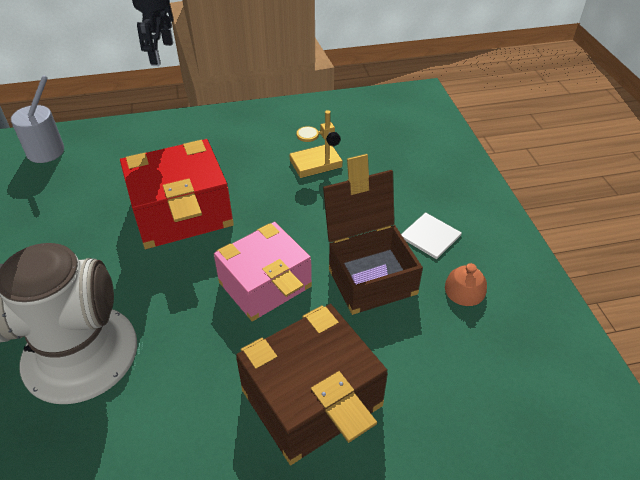

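View pics/wrist0.png

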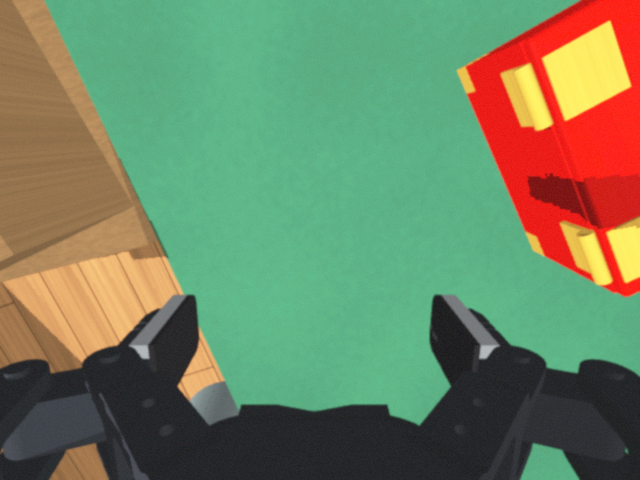

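The scene view shows the open dark case at about (307,300), with its lid leaning back and the tongue at (346,205). The loupe is behind the lid at (381,252), the tile at (405,345), the burner cover at (339,402), the lens stand at (450,195), and the pink case close by at (260,215). Next I'll get metric positions.

```bash
cat > h.py <<'E'
import numpy as np,cv2
def load(n):
    z=np.load(n+'.npz');return z['p'],z['d'],z['mtx'],z['R'],z['t']
def cloud(n):
    p,d,K,R,t=load(n)
    v,u=np.mgrid[:480,:640]
    c=np.stack([(u-K[0,2])/K[0,0]*d,(v-K[1,2])/K[1,1]*d,d],-1)
    return p,d,(c-t)@R
def ray(n,u,v,z):
    p,d,K,R,t=load(n)
    r=R.T@np.array([(u-K[0,2])/K[0,0],(v-K[1,2])/K[1,1],1]);c=-R.T@t
    return c+r*(z-c[2])/r[2]
def proj(n,X):
    p,d,K,R,t=load(n);c=R@np.array(X)+t;return (K@c)[:2]/c[2]
E
python3 - <<'E'
from h import *
for n,(x0,x1,y0,y1) in {'scene0':(240,440,170,370),'side0':(300,480,140,320)}.items():
    p,d,W=cloud(n)
    cv2.imwrite(f'pics/{n}_crop.png',cv2.resize(p[y0:y1,x0:x1,::-1],(600,600),interpolation=cv2.INTER_CUBIC))
p,d,W=cloud('scene0')
hsv=cv2.cvtColor(p,cv2.COLOR_RGB2HSV)
Z=W[...,2]
# dark brown mask
H,S,V=[hsv[...,i].astype(int) for i in range(3)]
near=(np.abs(W[...,0]-W[300,300,0])<0.25)&(np.abs(W[...,1]-W[300,300,1])<.25)
rim=(np.abs(Z-.08)<.006)&(H<20)&(V<140)&near&(d>0)
u=np.argwhere(rim);
u=u[(u[:,1]>245)&(u[:,1]<365)&(u[:,0]>235)&(u[:,0]<355)]
P=W[u[:,0],u[:,1]]
r=cv2.minAreaRect(P[:,:2].astype(np.float32)*1000)
print('rim',len(P),r,cv2.boxPoints(r))
for nm,(a,b) in dict(loupe=(381,250),burner=(339,402),knob=(338,384),tile=(405,345),stand=(450,203),tongue_top=(349,188),prism=(300,302)).items(): print(nm,np.round(W[b,a],3))
yel=(H>15)&(H<32)&(S>120)&(V>120)
m=yel.copy();m[:180]=0;m[235:]=0;m[:,:330]=0;m[:,365:]=0
T=W[m];print('tongue',len(T),T.min(0),T.max(0),T.mean(0))
E
```

```text
rim 1427 ((558.8792724609375, 49.465118408203125), (142.8079071044922, 124.53565979003906), 8.659377098083496) [[478.91418   100.272575 ]
 [497.6643    -22.843489 ]
 [638.84436    -1.3423386]
 [620.09424   121.77373  ]]
loupe [0.551 0.227 0.039]
burner [ 0.745 -0.02   0.05 ]
knob [ 0.729 -0.011  0.073]
tile [0.717 0.143 0.01 ]
stand [0.53  0.432 0.021]
tongue_top [0.541 0.15  0.241]
prism [0.556 0.038 0.038]
tongue 757 [ 3.38589295e-01 -2.36036034e-01  6.43570384e-05] [1.0027479  0.30862464 0.83631537] [0.54974423 0.13718143 0.21495826]
```

View pics/scene0_crop.png

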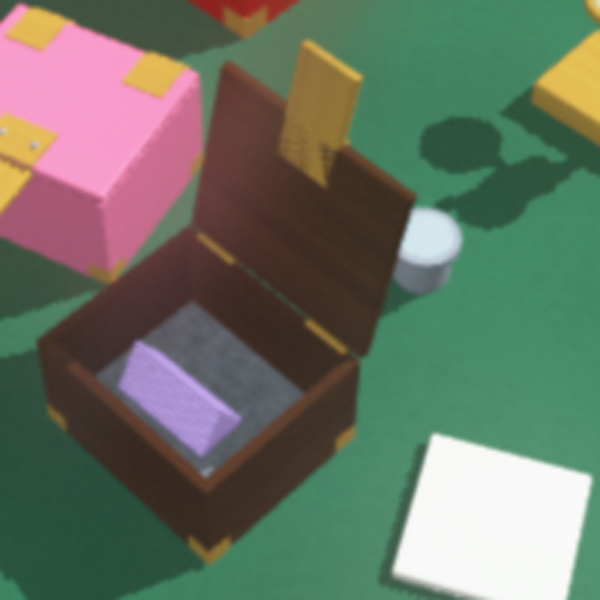

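View pics/side0_crop.png

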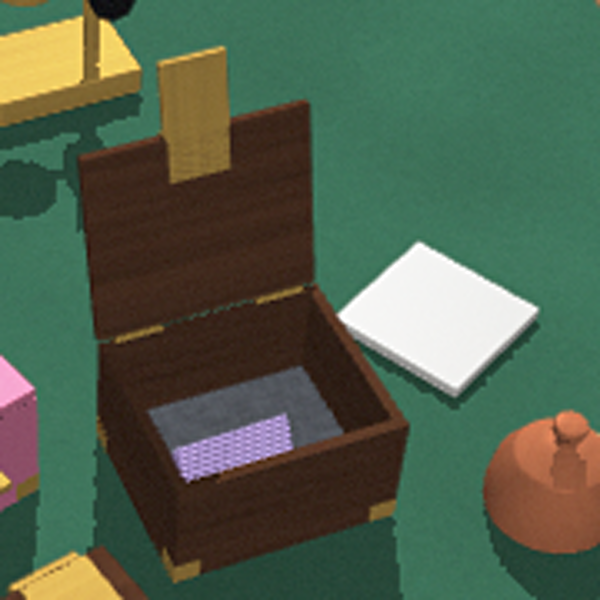

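```bash
python3 - <<'E'
from h import *
# hand-read corners from the crops (x3 / x3.333 scale)
sc=lambda a,b:(240+a/3,170+b/3); sd=lambda a,b:(300+a*.3,140+b*.3)
for nm,s in dict(FL=(38,343),FR=(209,492),BR=(360,366)).items(): print('scene',nm,np.round(ray('scene0',*sc(*s),.08),4))
for nm,s in dict(FL=(172,492),FR=(409,425),BR=(314,288),BL=(98,342)).items(): print('side',nm,np.round(ray('side0',*sd(*s),.08),4))
# lid plane from depth
for n,poly in {'scene0':[(225,75),(285,110),(285,150),(330,185),(350,165),(405,200),(365,340),(205,225)],'side0':[(90,165),(160,150),(170,185),(230,175),(230,130),(300,115),(308,280),(105,325)]}.items():
    f=sc if n=='scene0' else sd
    p,d,W=cloud(n)
    m=np.zeros((480,640),np.uint8);cv2.fillPoly(m,[np.int32([f(*q) for q in poly])],1)
    P=W[(m>0)&(d>0)];c=P.mean(0);u,s,v=np.linalg.svd(P-c,full_matrices=False);nn=v[2]
    r=np.abs((P-c)@nn);P=P[r<.006];c=P.mean(0);u,s,v=np.linalg.svd(P-c,full_matrices=False);nn=v[2]
    if nn[1]>0: nn=-nn
    # underside normal, horizontal dir
    yaw=np.degrees(np.arctan2(-nn[1],-nn[0])); tilt=np.arctan2(nn[2],np.hypot(nn[0],nn[1]))
    # where plane meets z=.08 along b
    b=-nn[:2]/np.hypot(*nn[:2]); k=(c[2]-.08)*nn[2]/np.hypot(*nn[:2])
    print(n,len(P),'rms',s[2]/len(P)**.5,'n',nn,'back yaw',yaw,'theta',np.pi/2+tilt,'c',c)
    # offset: nn.(X-c)=0 at z=.08 -> b.X = b.c + nn_z*(.08-c_z)/h
    h=np.hypot(*nn[:2]);print('hinge b-coordinate',b@c[:2]+nn[2]*(.08-c[2])/h)
for n in('scene0','side0'):
    p,d,W=cloud(n);
    for nm,(lo,hi) in dict(big=None or ((70,230),(210,355))).items() if n=='scene0' else {}:
        m=(W[...,2]>.03);m[:, :65]=0;m[:,215:]=0;m[:225]=0;m[362:]=0
        print('big brown',np.percentile(W[m],[1,99],axis=0))
    if n=='scene0':
        m=(W[...,2]>.03);m[:,:214]=0;m[:,303:]=0;m[:175]=0;m[262:]=0
        H=cv2.cvtColor(p,cv2.COLOR_RGB2HSV);m&=(H[...,0]>150)
        print('pink',np.percentile(W[m],[1,99],axis=0))
E
```

```text
scene FL [ 0.5024 -0.0211  0.08  ]
scene FR [0.638  0.0018 0.08  ]
scene BR [0.6225 0.1163 0.08  ]
side FL [ 0.4962 -0.0196  0.08  ]
side FR [ 0.6372 -0.001   0.08  ]
side BR [0.6173 0.1136 0.08  ]
side BL [0.4818 0.0976 0.08  ]
scene0 3049 rms 0.001001918447759671 n [ 0.14551589 -0.96054019  0.23703938] back yaw 98.61445236736571 theta 1.8101135655254126 c [0.5528175  0.12357996 0.14268965]
hinge b-coordinate 0.024086338373329734
side0 2931 rms 0.0017344828049139646 n [ 0.14555492 -0.95668815  0.25211417] back yaw 98.65089908882601 theta 1.8256607038875323 c [0.54781632 0.12309047 0.1363027 ]
hinge b-coordinate 0.024622501043601634
big brown [[ 0.29736368 -0.29676943  0.03364368]
 [ 0.50139881 -0.07610624  0.11935093]]
pink [[0.28181476 0.00551202 0.03191782]
 [0.49174769 0.15358222 0.09179147]]
```

Call:
play_rows([
  {"translation":[0.02,0.015,-0.02],"delta_rot":[0,0,0]},
  {"translation":[0.032,0.0244,-0.012],"delta_rot":[0,0,0]},
  {"translation":[0.032,0.0244,-0.012],"delta_rot":[0,0,0]},
  {"translation":[0.032,0.0244,-0.012],"delta_rot":[0,0,0]},
  {"translation":[0.032,0.0244,-0.012],"delta_rot":[0,0,0]},
  {"translation":[0.032,0.0244,-0.012],"delta_rot":[0,0,0]},
  {"translation":[0.032,0.0244,-0.012],"delta_rot":[0,0,0]},
  {"translation":[0.032,0.0244,-0.012],"delta_rot":[0,0,0]},
  {"translation":[0.032,0.0244,-0.012],"delta_rot":[0,0,0]},
  {"translation":[0.032,0.0244,-0.012],"delta_rot":[0,0,0]},
  {"translation":[0.032,0.0244,-0.012],"delta_rot":[0,0,0]},
  {"translation":[0.032,0.0244,0],"delta_rot":[0,0,0]},
  {"translation":[0.032,0.0244,0],"delta_rot":[0,0,0]},
  {"translation":[0.032,0.0244,0],"delta_rot":[0,0,0]},
  {"translation":[0,0,0],"delta_rot":[0,0,0]},
], grip=0.06)

```text
time_s: 1.65
tool_pos: [0.5099, 0.128, 0.3706]
tcp_rot: [0.001, 0.985, -0.171, -0.0]
contact_force: [-0.4, 0.0, -0.8]
finger_gap: 0.705
```

Call:
play_rows([
  {"translation":[0.01,0.01,0],"delta_rot":[0,0,-7]},
  {"translation":[0.01,0.015,0],"delta_rot":[0,0,-7]},
  {"translation":[0.01,0.015,0],"delta_rot":[0,0,-7]},
  {"translation":[0.01,0.015,0],"delta_rot":[0,0,-7]},
  {"translation":[0,0,0],"delta_rot":[5,0,0]},
  {"translation":[0,0,0],"delta_rot":[5,0,0]},
  {"translation":[0,0,0],"delta_rot":[5,0,0]},
  {"translation":[0,0,0],"delta_rot":[5,0,0]},
  {"translation":[0,0,0],"delta_rot":[5,0,0]},
  {"translation":[0,0,0],"delta_rot":[5,0,0]},
  {"translation":[0,0,0],"delta_rot":[5,0,0]},
  {"translation":[0,0,0],"delta_rot":[5,0,0]},
  {"translation":[0,0,0],"delta_rot":[5,0,0]},
  {"translation":[0,0,0],"delta_rot":[0,0,0]},
])

```text
time_s: 3.05
tool_pos: [0.5401, 0.0701, 0.3692]
tcp_rot: [-0.382, 0.921, 0.067, -0.03]
contact_force: [0.2, -1.0, 1.1]
finger_gap: 0.703
```

```bash
cat >> h.py <<'E'
from scipy.spatial.transform import Rotation as Ro
H=np.array([.5506,.1081,.08]); B=np.array([-.150,.9887,0]); Lt=np.array([.9887,.150,0]); UP=np.array([0,0,1.])
def case(P): # -> s fwd, lateral, z above hinge
    q=np.asarray(P)-H; return np.array([-q@B,q@Lt,q[2]])
def rot(o): return Ro.from_quat(np.roll(o['tcp_rot'],-1)).as_matrix()
def snap(n,tag):
    from workcell import get_image,camera_model
    m=camera_model(n);p,d=get_image(n);cv2.imwrite(f"pics/{tag}.png",p[:,:,::-1]);np.savez(f"{tag}.npz",p=p,d=d,**m)
def rep():
    from workcell import status
    o=status.get_obs();r=rot(o);print(round(o['time_s'],2),'s,l,z mm',np.round(case(o['tool_pos'])*1e3,1),'q',np.round(o['joint_pos'],2),'F',np.round(o['contact_force'],2))
    C=np.array([-B,Lt,UP]);print('tool axes in (s,l,z):\n',np.round(C@r,3));return o,C@r
E
python3 - <<'E'
from h import *
rep();snap('scene','scene1');snap('side','side1');
E
```

```text
3.05 s,l,z mm [ 36.  -16.1 289.2] q [-0.04  0.28  0.26 -0.78 -1.69  1.72] F [ 0.19 -0.98  1.13]
tool axes in (s,l,z):
 [[ 0.003  0.706 -0.708]
 [ 1.    -0.006 -0.001]
 [-0.005 -0.708 -0.706]]
```

View pics/scene1.png

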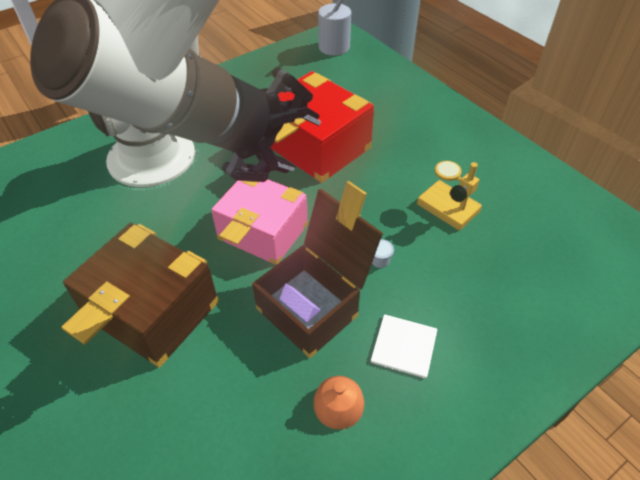

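View pics/side1.png

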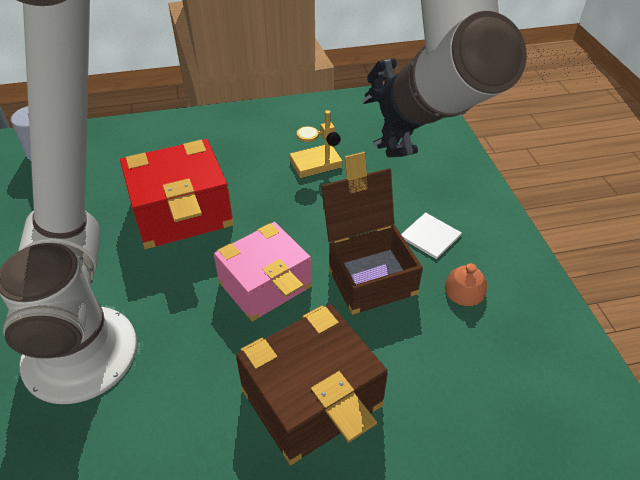

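```bash
python3 - <<'E'
from h import *
o,_=rep();snap('wrist','wrist1')
p,d,W=cloud('wrist1');r=rot(o)
T=(W-o['tool_pos'])@r*1000
m=(d>0)&(np.abs(T[...,2])<60)&(np.abs(T[...,0])<25)&(np.abs(T[...,1])<80)
for sg in(1,-1):
    q=T[m&(T[...,1]*sg>10)];print(sg,len(q),'tip z pct',np.percentile(q[:,2],[50,95,99.5]),'min',q.min(0),'max',q.max(0))
    q=q[q[:,2]>np.percentile(q[:,2],99.5)-12];print('  near tip y',np.percentile(q[:,1],[1,50,99]),'x',np.percentile(q[:,0],[1,99]))
sd=lambda a,b:(300+a*.3,140+b*.3)
p,d,W=cloud('side1')
mm=np.zeros((480,640),np.uint8);cv2.fillPoly(mm,[np.int32([sd(*q) for q in [(90,165),(155,150),(165,185),(230,175),(230,130),(300,115),(308,280),(105,325)]])],1)
P=W[(mm>0)&(d>0)];c=P.mean(0);v=np.linalg.svd(P-c,full_matrices=False)[2][2];v=v*np.sign(-v[1]);print('theta',np.pi/2+np.arcsin(v[2]))
E
```

```text
3.15 s,l,z mm [ 35.1 -15.9 290.9] q [-0.04  0.28  0.26 -0.77 -1.69  1.72] F [0.02 0.31 0.5 ]
tool axes in (s,l,z):
 [[ 0.001  0.708 -0.706]
 [ 1.    -0.001  0.   ]
 [-0.001 -0.706 -0.708]]
1 9320 tip z pct [-53.62555226 -14.44669773  -6.31526247] min [-12.42789408  26.65626359 -59.99949037] max [14.78337701 62.56599992 -3.76705879]
  near tip y [29.34946201 29.76500556 42.56249935] x [-10.33193886  11.67118625]
-1 9229 tip z pct [-53.49866855 -14.37652792  -6.22959329] min [-12.60421253 -63.24902212 -59.99844578] max [ 14.76034584 -26.99036265  -3.51177476]
  near tip y [-43.34816249 -30.49769066 -30.11973767] x [-10.10786694  11.68882855]
theta 1.899623673280202
```

View pics/wrist1.png

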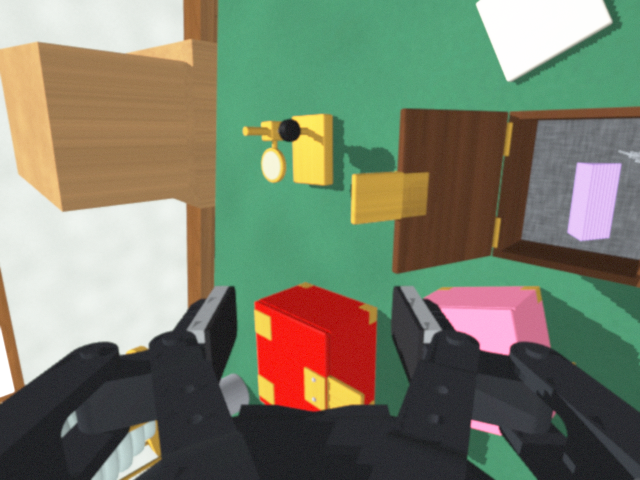

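The lid has sunk back to its 1.9 stop. I'll make the tool a little steeper and go to a stand-off above the tongue.

Call:
play_rows([
  {"translation":[0,0,0],"delta_rot":[-5,0,0]},
  {"translation":[0,0,0],"delta_rot":[-5,0,0]},
  {"translation":[0.002,0.0032,0.0154],"delta_rot":[0,0,0]},
  {"translation":[0.002,0.0032,0.0154],"delta_rot":[0,0,0]},
  {"translation":[0.002,0.0032,0.0154],"delta_rot":[0,0,0]},
  {"translation":[0.002,0.0032,0.0154],"delta_rot":[0,0,0]},
  {"translation":[0.002,0.0032,0.0154],"delta_rot":[0,0,0]},
  {"translation":[0.002,0.0032,0.0154],"delta_rot":[0,0,0]},
  {"translation":[0.002,0.0032,0.0154],"delta_rot":[0,0,0]},
  {"translation":[0.002,0.0032,0.0154],"delta_rot":[0,0,0]},
  {"translation":[0,0,0],"delta_rot":[0,0,0]},
])

```text
time_s: 4.3
tool_pos: [0.5473, 0.1243, 0.2545]
tcp_rot: [-0.3, 0.951, 0.072, -0.024]
contact_force: [-0.2, 0.1, -0.4]
finger_gap: 0.699
```

```bash
python3 - <<'E'
from h import *
o,C=rep();snap('wrist','wrist2');snap('side','side2');rep()
p,d,W=cloud('wrist2')
h=cv2.cvtColor(p,cv2.COLOR_RGB2HSV);y=((h[...,0]>15)&(h[...,0]<32)&(h[...,1]>100)&(h[...,2]>100)&(d>0))
Q=W-H;S=np.stack([-Q@B,Q@Lt,Q[...,2]],-1)*1e3
m=y&(S[...,2]>120)&(np.abs(S[...,1])<40)
q=S[m];print('tongue',len(q),np.percentile(q,[1,50,99],axis=0).round(1))
E
```

```text
4.3 s,l,z mm [-16.5  -0.9 174.5] q [ 0.15  0.32  0.06 -0.63 -1.36  1.72] F [-0.17  0.13 -0.38]
tool axes in (s,l,z):
 [[-0.002  0.819 -0.573]
 [ 1.     0.    -0.004]
 [-0.003 -0.573 -0.819]]
4.4 s,l,z mm [-15.3   0.2 176.6] q [ 0.15  0.32  0.06 -0.63 -1.36  1.72] F [ 0.73 -0.01  0.09]
tool axes in (s,l,z):
 [[-0.001  0.82  -0.573]
 [ 1.     0.002  0.   ]
 [ 0.001 -0.573 -0.82 ]]
tongue 5009 [[-58.7 -20.  120.5]
 [-49.5   0.9 141.5]
 [ 59.3  19.  228.3]]
```

View pics/wrist2.png

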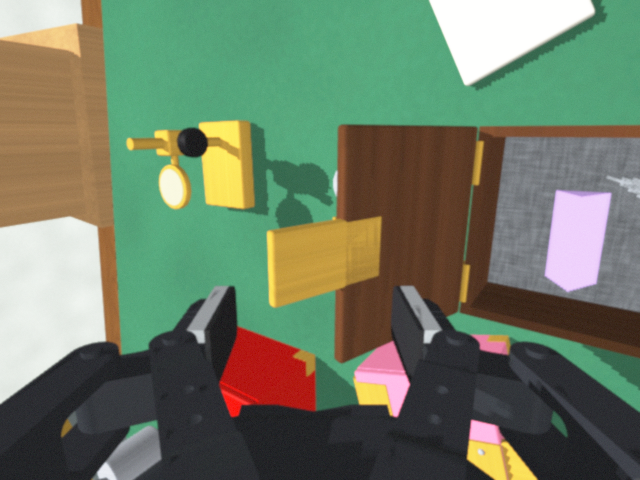

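View pics/side2.png

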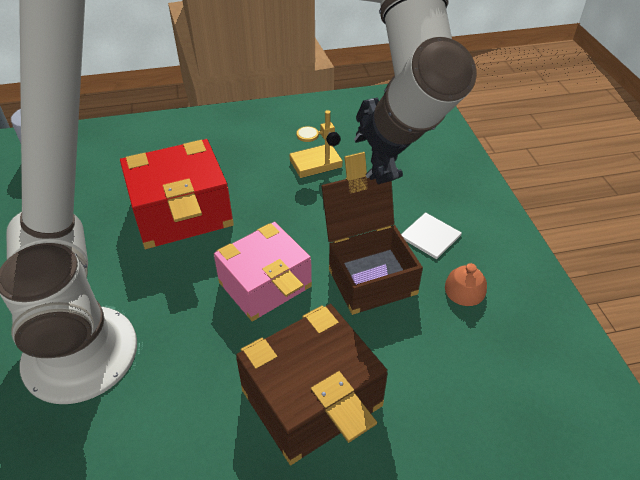

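Call:
play_rows([
  {"translation":[0,0,0.012],"delta_rot":[0,0,0]},
  {"translation":[0,0,0.012],"delta_rot":[0,0,0]},
  {"translation":[0,0,0.012],"delta_rot":[0,0,0]},
  {"translation":[0,0,0.012],"delta_rot":[0,0,0]},
  {"translation":[0,0,0.012],"delta_rot":[0,0,0]},
  {"translation":[0,0,0],"delta_rot":[0,0,0]},
])

```text
time_s: 5.0
tool_pos: [0.5422, 0.1575, 0.2045]
tcp_rot: [-0.3, 0.951, 0.071, -0.024]
contact_force: [-1.2, -0.4, -0.5]
finger_gap: 0.704
```

```bash
python3 - <<'E'
from h import *
o,C=rep();snap('wrist','wrist3');rep()
E
```

```text
5.0 s,l,z mm [-50.1  -0.9 124.5] q [ 0.21  0.35 -0.01 -0.65 -1.24  1.74] F [-1.17 -0.42 -0.54]
tool axes in (s,l,z):
 [[-0.     0.819 -0.574]
 [ 1.    -0.002 -0.003]
 [-0.004 -0.574 -0.819]]
5.05 s,l,z mm [-49.5  -0.3 125.5] q [ 0.21  0.35 -0.01 -0.65 -1.24  1.74] F [ 0.07 -0.04  1.  ]
tool axes in (s,l,z):
 [[-0.     0.819 -0.573]
 [ 1.    -0.001 -0.002]
 [-0.002 -0.573 -0.819]]
```

View pics/wrist3.png

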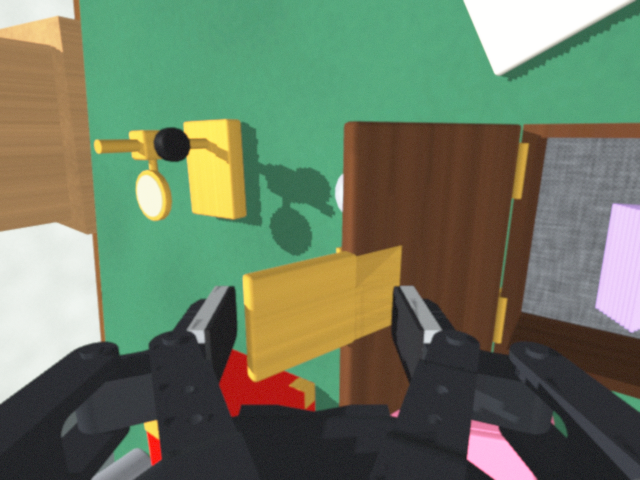

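Call:
play_rows([
  {"translation":[0,0.0027,-0.0022],"delta_rot":[0,0,0]},
  {"translation":[0,0.0027,-0.0022],"delta_rot":[0,0,0]},
  {"translation":[0,0.0027,-0.0022],"delta_rot":[0,0,0]},
  {"translation":[0,0.0027,-0.0022],"delta_rot":[0,0,0]},
  {"translation":[0,0.0027,-0.0022],"delta_rot":[0,0,0]},
  {"translation":[0,0.0027,-0.0022],"delta_rot":[0,0,0]},
  {"translation":[0,0.0027,-0.0022],"delta_rot":[0,0,0]},
  {"translation":[0,0.0027,-0.0022],"delta_rot":[0,0,0]},
  {"translation":[0,0.0027,-0.0022],"delta_rot":[0,0,0]},
  {"translation":[0,0.0027,-0.0022],"delta_rot":[0,0,0]},
])

```text
time_s: 6.05
tool_pos: [0.5491, 0.124, 0.2141]
tcp_rot: [-0.302, 0.95, 0.074, -0.02]
contact_force: [-3.0, 3.4, 13.7]
finger_gap: 0.7
```

```bash
cat >> h.py <<'E'
def lid(tag):
    # lid angle from tongue-brass cloud in wrist view
    p,d,W=cloud(tag);h=cv2.cvtColor(p,cv2.COLOR_RGB2HSV)
    Q=W-H;S=np.stack([-Q@B,Q@Lt,Q[...,2]],-1)*1e3
    r=np.hypot(S[...,0],S[...,2]);m=(d>0)&(np.abs(S[...,1])<60)&(r>30)&(r<162)&(S[...,2]>4)&(h[...,0]<30)&(h[...,1]>80)
    a=np.arctan2(S[...,2],S[...,0])[m];b=(h[...,0]>15)[m]
    print(tag,'lid angle pct',np.percentile(a,[5,25,50,75,95]).round(3),len(a),'brass',np.percentile(a[b],[10,50,90]).round(3) if b.any() else '')
E
python3 - <<'E'
from h import *
o,C=rep();snap('wrist','wrist4');snap('scene','scene4');lid('wrist3');lid('wrist4');lid('scene4')
E
```

```text
6.05 s,l,z mm [-15.9   0.9 134.1] q [ 0.14  0.36  0.01 -0.64 -1.29  1.79] F [-3.03  3.45 13.69]
tool axes in (s,l,z):
 [[-0.002  0.816 -0.577]
 [ 1.     0.005  0.004]
 [ 0.006 -0.577 -0.816]]
wrist3 lid angle pct [1.906 1.911 1.915 1.923 1.944] 36175 brass [1.906 1.911 1.917]
wrist4 lid angle pct [1.745 1.75  1.754 1.76  1.781] 30183 brass [1.745 1.75  1.756]
scene4 lid angle pct [1.694 1.715 1.723 1.73  1.747] 2475 brass [1.715 1.725 1.736]
```

View pics/wrist4.png

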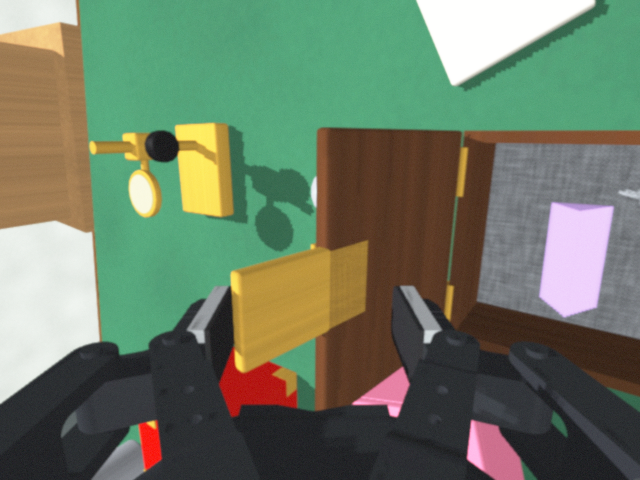

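View pics/scene4.png

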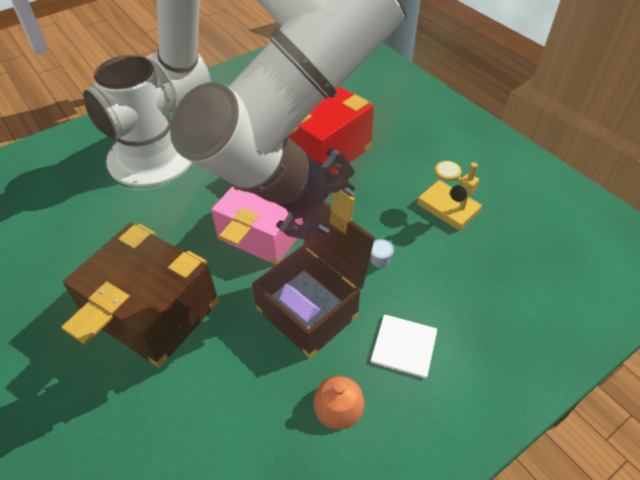

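```bash
python3 - <<'E'
from h import *
o,C=rep()
E
```

```text
6.15 s,l,z mm [-14.7   1.5 132.9] q [ 0.14  0.36  0.01 -0.64 -1.29  1.79] F [-1.03  2.36  8.54]
tool axes in (s,l,z):
 [[ 0.     0.818 -0.575]
 [ 1.     0.004  0.005]
 [ 0.006 -0.575 -0.818]]
```

The tool is wedging down on the tongue end at about 9–14 N, so I'll ease it upward before going on.

Call:
play_rows([
  {"translation":[0,-0.0004,-0.0006],"delta_rot":[0,0,0]},
  {"translation":[0,-0.0004,-0.0006],"delta_rot":[0,0,0]},
  {"translation":[0,-0.0004,-0.0006],"delta_rot":[0,0,0]},
  {"translation":[0,0,0],"delta_rot":[0,0,0]},
])

```text
time_s: 6.55
tool_pos: [0.5497, 0.1224, 0.2128]
tcp_rot: [-0.3, 0.951, 0.072, -0.021]
contact_force: [1.2, 2.4, 5.5]
finger_gap: 0.704
```

```bash
python3 - <<'E'
from h import *
o,C=rep();snap('wrist','wrist5');lid('wrist5');rep()
E
```

```text
6.55 s,l,z mm [-14.2   1.2 132.8] q [ 0.14  0.36  0.01 -0.64 -1.29  1.78] F [1.24 2.43 5.54]
tool axes in (s,l,z):
 [[ 0.001  0.819 -0.574]
 [ 1.     0.001  0.004]
 [ 0.004 -0.574 -0.819]]
wrist5 lid angle pct [1.724 1.729 1.733 1.74  1.76 ] 30089 brass [1.724 1.729 1.735]
6.6 s,l,z mm [-14.3   1.1 132.7] q [ 0.14  0.36  0.01 -0.64 -1.29  1.78] F [0.25 2.91 5.87]
tool axes in (s,l,z):
 [[ 0.001  0.819 -0.574]
 [ 1.     0.001  0.004]
 [ 0.003 -0.574 -0.819]]
```

Call:
play_rows([
  {"translation":[0,-0.0006,-0.0008],"delta_rot":[0,0,0]},
  {"translation":[0,-0.0006,-0.0008],"delta_rot":[0,0,0]},
  {"translation":[0,-0.0006,-0.0008],"delta_rot":[0,0,0]},
  {"translation":[0,0,0],"delta_rot":[0,0,0]},
])

```text
time_s: 7.0
tool_pos: [0.548, 0.122, 0.2136]
tcp_rot: [-0.3, 0.951, 0.071, -0.023]
contact_force: [-0.9, -0.9, -0.0]
finger_gap: 0.702
```

```bash
python3 - <<'E'
from h import *
o,C=rep()
E
```

```text
7.0 s,l,z mm [-14.1  -0.4 133.6] q [ 0.14  0.36  0.01 -0.64 -1.29  1.78] F [-0.9  -0.86 -0.02]
tool axes in (s,l,z):
 [[ 0.001  0.819 -0.573]
 [ 1.    -0.001 -0.001]
 [-0.002 -0.573 -0.819]]
```

Call:
play_rows([
  {"translation":[0,0.0023,-0.002],"delta_rot":[0,0,0]},
  {"translation":[0,0.0023,-0.002],"delta_rot":[0,0,0]},
  {"translation":[0,0.0023,-0.002],"delta_rot":[0,0,0]},
  {"translation":[0,0.0023,-0.002],"delta_rot":[0,0,0]},
  {"translation":[0,0.0023,-0.002],"delta_rot":[0,0,0]},
])

```text
time_s: 7.5
tool_pos: [0.5508, 0.107, 0.2158]
tcp_rot: [-0.3, 0.951, 0.071, -0.023]
contact_force: [-0.5, 0.1, 0.5]
finger_gap: 0.697
```

```bash
python3 - <<'E'
from h import *
o,C=rep()
E
```

```text
7.5 s,l,z mm [1.100e+00 1.000e-01 1.358e+02] q [ 0.12  0.36  0.02 -0.63 -1.31  1.8 ] F [-0.54  0.14  0.48]
tool axes in (s,l,z):
 [[ 0.001  0.819 -0.574]
 [ 1.    -0.001  0.   ]
 [-0.    -0.574 -0.819]]
```

Force is negligible now, so I'll carry on along the arc.

Call:
play_rows([
  {"translation":[0,0.0024,-0.0018],"delta_rot":[0,0,0]},
  {"translation":[0,0.0024,-0.0018],"delta_rot":[0,0,0]},
  {"translation":[0,0.0024,-0.0018],"delta_rot":[0,0,0]},
  {"translation":[0,0.0025,-0.0017],"delta_rot":[0,0,0]},
  {"translation":[0,0.0025,-0.0017],"delta_rot":[0,0,0]},
  {"translation":[0,0.0025,-0.0017],"delta_rot":[0,0,0]},
])

```text
time_s: 8.1
tool_pos: [0.5537, 0.0892, 0.2162]
tcp_rot: [-0.3, 0.951, 0.071, -0.022]
contact_force: [-0.3, 0.1, 0.6]
finger_gap: 0.705
```

```bash
python3 - <<'E'
from h import *
o,C=rep();snap('wrist','wrist6');lid('wrist6')
E
```

```text
8.1 s,l,z mm [ 19.1   0.2 136.2] q [ 0.09  0.37  0.03 -0.63 -1.33  1.82] F [-0.33  0.15  0.62]
tool axes in (s,l,z):
 [[ 0.001  0.819 -0.573]
 [ 1.    -0.     0.001]
 [ 0.001 -0.573 -0.819]]
wrist6 lid angle pct [1.523 1.527 1.531 1.539 1.56 ] 23903 brass [1.522 1.526 1.532]
```

View pics/wrist6.png

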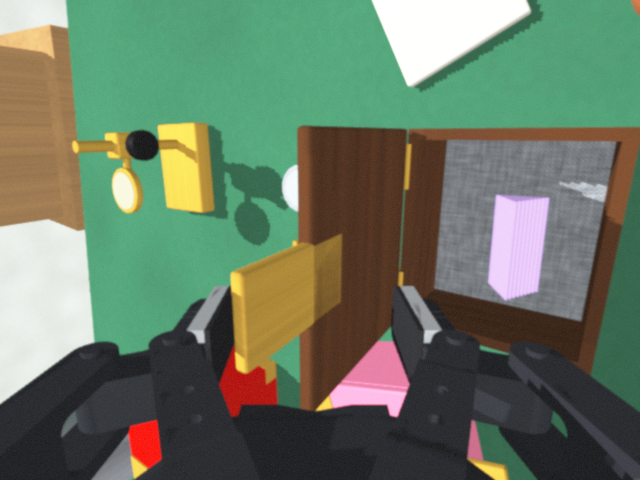

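Call:
play_rows([
  {"translation":[0,0.0026,-0.0016],"delta_rot":[0,0,0]},
  {"translation":[0,0.0026,-0.0016],"delta_rot":[0,0,0]},
  {"translation":[0,0.0026,-0.0016],"delta_rot":[0,0,0]},
  {"translation":[0,0.0026,-0.0016],"delta_rot":[0,0,0]},
  {"translation":[0,0.0026,-0.0015],"delta_rot":[0,0,0]},
  {"translation":[0,0.0026,-0.0015],"delta_rot":[0,0,0]},
  {"translation":[0,0.0026,-0.0015],"delta_rot":[0,0,0]},
])

```text
time_s: 8.85
tool_pos: [0.5566, 0.0683, 0.2143]
tcp_rot: [-0.3, 0.951, 0.071, -0.023]
contact_force: [-0.5, -0.4, 0.8]
finger_gap: 0.704
```

```bash
python3 - <<'E'
from h import *
o,C=rep();snap('wrist','wrist7');lid('wrist7')
E
```

```text
8.85 s,l,z mm [ 4.020e+01 -1.000e-01  1.343e+02] q [ 0.05  0.38  0.04 -0.62 -1.35  1.85] F [-0.53 -0.35  0.82]
tool axes in (s,l,z):
 [[ 0.001  0.819 -0.574]
 [ 1.    -0.001 -0.   ]
 [-0.    -0.574 -0.819]]
wrist7 lid angle pct [1.393 1.397 1.4   1.408 1.431] 19638 brass [1.393 1.396 1.402]
```

Call:
play_rows([
  {"translation":[0,0.0025,-0.0014],"delta_rot":[0,0,0]},
  {"translation":[0,0.0025,-0.0014],"delta_rot":[0,0,0]},
  {"translation":[0,0.0025,-0.0014],"delta_rot":[0,0,0]},
  {"translation":[0,0.0025,-0.0014],"delta_rot":[0,0,0]},
])

```text
time_s: 9.3
tool_pos: [0.5584, 0.057, 0.2133]
tcp_rot: [-0.3, 0.951, 0.071, -0.023]
contact_force: [0.5, -0.2, -0.5]
finger_gap: 0.706
```

```bash
python3 - <<'E'
from h import *
o,C=rep();snap('wrist','wrist8');lid('wrist8');snap('wrist','wrist9');lid('wrist9')
E
```

```text
9.3 s,l,z mm [ 51.6   0.  133.3] q [ 0.03  0.39  0.05 -0.62 -1.36  1.86] F [ 0.48 -0.24 -0.5 ]
tool axes in (s,l,z):
 [[ 0.001  0.819 -0.574]
 [ 1.    -0.001  0.   ]
 [-0.    -0.574 -0.819]]
wrist8 lid angle pct [1.327 1.33  1.334 1.342 1.366] 17361 brass [1.327 1.33  1.335]
wrist9 lid angle pct [1.32  1.324 1.328 1.336 1.361] 17212 brass [1.32  1.323 1.329]
```

Call:
play_rows([
  {"translation":[0,0,0],"delta_rot":[0,0,0]},
  {"translation":[0,0,0],"delta_rot":[0,0,0]},
  {"translation":[0,0,0],"delta_rot":[0,0,0]},
])

```text
time_s: 9.7
tool_pos: [0.5583, 0.0574, 0.2134]
tcp_rot: [-0.3, 0.951, 0.072, -0.023]
contact_force: [-0.3, -0.8, -0.9]
finger_gap: 0.703
```

```bash
python3 - <<'E'
from h import *
o,C=rep();snap('wrist','wrist10');lid('wrist10');snap('wrist','wrist11');lid('wrist11')
E
```

```text
9.7 s,l,z mm [ 51.3   0.  133.4] q [ 0.03  0.39  0.05 -0.62 -1.36  1.86] F [-0.32 -0.83 -0.91]
tool axes in (s,l,z):
 [[ 0.     0.819 -0.574]
 [ 1.    -0.     0.   ]
 [ 0.    -0.574 -0.819]]
wrist10 lid angle pct [1.278 1.281 1.285 1.294 1.321] 14909 brass [1.277 1.28  1.287]
wrist11 lid angle pct [1.269 1.272 1.276 1.286 1.313] 14432 brass [1.269 1.271 1.278]
```

It has gone past 1.35 and is falling slowly onto the lower finger. I'll hold still.

Call:
play_rows([
  {"translation":[0,0,0],"delta_rot":[0,0,0]},
  {"translation":[0,0,0],"delta_rot":[0,0,0]},
  {"translation":[0,0,0],"delta_rot":[0,0,0]},
  {"translation":[0,0,0],"delta_rot":[0,0,0]},
  {"translation":[0,0,0],"delta_rot":[0,0,0]},
  {"translation":[0,0,0],"delta_rot":[0,0,0]},
  {"translation":[0,0,0],"delta_rot":[0,0,0]},
  {"translation":[0,0,0],"delta_rot":[0,0,0]},
  {"translation":[0,0,0],"delta_rot":[0,0,0]},
  {"translation":[0,0,0],"delta_rot":[0,0,0]},
])

```text
time_s: 10.8
tool_pos: [0.5584, 0.0572, 0.2133]
tcp_rot: [-0.3, 0.951, 0.071, -0.023]
contact_force: [0.3, -0.3, -0.5]
finger_gap: 0.702
```

```bash
python3 - <<'E'
from h import *
o,C=rep();snap('wrist','wrist12');lid('wrist12');snap('wrist','wrist13');lid('wrist13')
E
```

```text
10.8 s,l,z mm [5.150e+01 1.000e-01 1.333e+02] q [ 0.03  0.39  0.05 -0.62 -1.36  1.86] F [ 0.33 -0.27 -0.48]
tool axes in (s,l,z):
 [[ 0.001  0.819 -0.573]
 [ 1.    -0.001  0.   ]
 [-0.    -0.573 -0.819]]
wrist12 lid angle pct [1.004 1.03  1.047 1.079 1.206] 8408 brass [1.016 1.038 1.108]
wrist13 lid angle pct [1.004 1.03  1.048 1.079 1.204] 8407 brass [1.016 1.038 1.108]
```

View pics/wrist13.png

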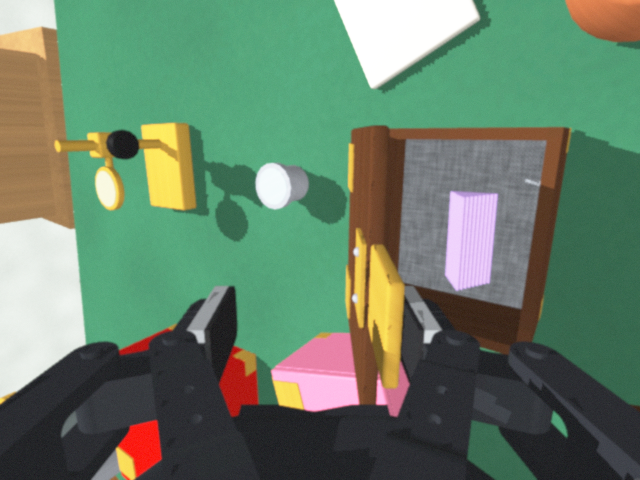

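Caught: the lid is resting on the lower finger at about 1.0 rad. Next I flatten the tool by 15°, then lower the lid slowly.

Call:
play_rows([
  {"translation":[0,0,0],"delta_rot":[3,0,0]},
  {"translation":[0,0,0],"delta_rot":[3,0,0]},
  {"translation":[0,0,0],"delta_rot":[3,0,0]},
  {"translation":[0,0,0],"delta_rot":[3,0,0]},
  {"translation":[0,0,0],"delta_rot":[3,0,0]},
  {"translation":[0,0,0],"delta_rot":[0,0,0]},
  {"translation":[0,0.0026,-0.0013],"delta_rot":[0,0,0]},
  {"translation":[0,0.0026,-0.0013],"delta_rot":[0,0,0]},
  {"translation":[0,0.0026,-0.0013],"delta_rot":[0,0,0]},
  {"translation":[0,0.0026,-0.0013],"delta_rot":[0,0,0]},
  {"translation":[0,0.0026,-0.0013],"delta_rot":[0,0,0]},
])

```text
time_s: 12.0
tool_pos: [0.5604, 0.0441, 0.2077]
tcp_rot: [-0.421, 0.904, 0.068, -0.032]
contact_force: [-0.7, 0.1, -1.2]
finger_gap: 0.702
```

```bash
cat >> h.py <<'E'
def pred(o,C):
    y=C[[0,2],1];z=C[[0,2],2];T=case(o['tool_pos'])[[0,2]]*1e3
    L=T+30*y-5*z;a=np.arctan2(L[1],L[0]);phi=np.arctan2(-z[1],-z[0])
    if a<phi or True:
        k=np.clip(L@y/165,-1,1);th=np.arccos(k)-np.arctan2(-y[1],y[0])
    print('L',L.round(1),'r',np.hypot(*L).round(1),'tip-angle',a.round(3),'edge-angle',th.round(3),'phi',phi.round(3),'-> theta',round(max(a,th) if a<phi else a,3))
E
python3 - <<'E'
from h import *
o,C=rep();pred(o,C);snap('wrist','wrist14');lid('wrist14');snap('side','side14')
E
```

```text
12.0 s,l,z mm [6.470e+01 1.000e-01 1.277e+02] q [-0.12  0.48  0.11 -0.83 -1.53  2.02] F [-0.73  0.08 -1.15]
tool axes in (s,l,z):
 [[ 0.     0.643 -0.766]
 [ 1.     0.     0.   ]
 [ 0.    -0.766 -0.643]]
L [ 87.8 107.9] r 139.1 tip-angle 0.888 edge-angle 0.858 phi 0.698 -> theta 0.888
wrist14 lid angle pct [0.892 0.908 0.927 0.949 0.967] 3570 brass [0.895 0.935 0.968]
```

View pics/side14.png

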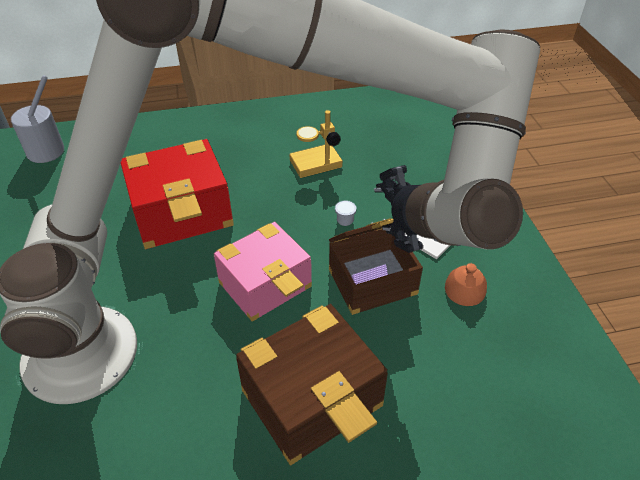

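View pics/wrist14.png

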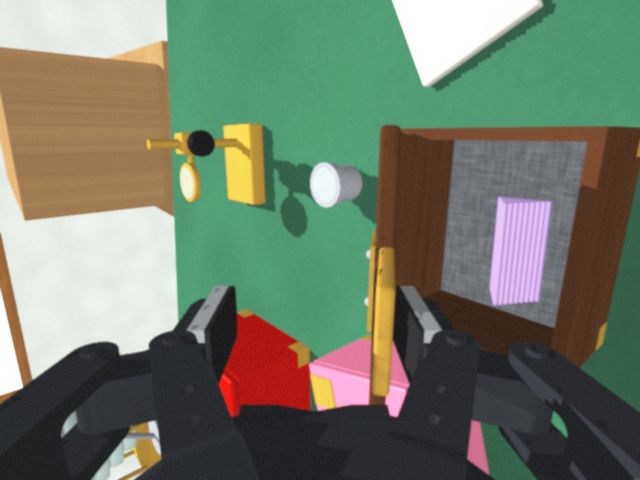

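```bash
python3 - <<'E'
from h import *
snap('scene','scene14')
for n in('side14','scene14'):
    p,d,W=cloud(n)
    m=(d>0)&(W[...,0]>.4)&(W[...,0]<.9)&(W[...,1]<.02)&(W[...,1]>-.4)&(W[...,2]>.13)
    P=W[m];print(n,len(P),'min',P.min(0).round(3),'max',P.max(0).round(3))
    for zz in(.16,.2,.24,.28,.32,.36):
        q=P[np.abs(P[:,2]-zz)<.02]
        if len(q):print(zz,len(q),q.min(0).round(3),q.max(0).round(3))
p,d,W=cloud('side14')
for v in range(160,251,10): print(v,[(u,np.round(W[v,u],2).tolist()) for u in (400,440,480,515)])
E
```

```text
side14 31166 min [ 0.4   -0.248  0.181] max [0.701 0.02  0.644]
0.2 351 [ 0.544 -0.077  0.181] [0.584 0.02  0.22 ]
0.24 307 [ 0.554 -0.083  0.221] [ 0.593 -0.026  0.257]
0.28 291 [ 0.54  -0.109  0.266] [0.569 0.02  0.3  ]
0.32 1007 [ 0.539 -0.18   0.3  ] [0.593 0.02  0.34 ]
0.36 1003 [ 0.544 -0.216  0.34 ] [ 0.588 -0.055  0.38 ]
scene14 40077 min [ 0.452 -0.248  0.184] max [0.71  0.02  0.601]
0.2 709 [ 0.545 -0.071  0.184] [0.591 0.02  0.22 ]
0.24 459 [ 0.567 -0.083  0.22 ] [ 0.594 -0.008  0.26 ]
0.28 739 [ 0.551 -0.102  0.26 ] [0.616 0.02  0.3  ]
0.32 2140 [ 0.553 -0.151  0.3  ] [0.626 0.02  0.34 ]
0.36 1956 [ 0.574 -0.2    0.34 ] [ 0.637 -0.055  0.38 ]
160 [(400, [0.73, 0.4, 0.0]), (440, [0.83, 0.38, 0.0]), (480, [0.6, -0.17, 0.47]), (515, [1.59, 1.18, -0.75])]
170 [(400, [0.57, -0.0, 0.33]), (440, [0.81, 0.35, -0.0]), (480, [0.6, -0.17, 0.46]), (515, [1.56, 1.12, -0.76])]
180 [(400, [0.57, -0.01, 0.32]), (440, [0.8, 0.31, 0.0]), (480, [0.59, -0.19, 0.46]), (515, [1.53, 1.06, -0.75])]
190 [(400, [0.56, -0.04, 0.32]), (440, [0.57, -0.15, 0.41]), (480, [0.59, -0.2, 0.46]), (515, [0.63, -0.2, 0.45])]
200 [(400, [0.55, -0.07, 0.33]), (440, [0.56, -0.17, 0.41]), (480, [0.58, -0.22, 0.45]), (515, [0.63, -0.21, 0.44])]
210 [(400, [0.54, -0.08, 0.32]), (440, [0.55, -0.18, 0.41]), (480, [0.58, -0.22, 0.44]), (515, [0.63, -0.22, 0.44])]
220 [(400, [0.54, -0.09, 0.3]), (440, [0.55, -0.19, 0.4]), (480, [0.58, -0.23, 0.44]), (515, [0.63, -0.23, 0.43])]
230 [(400, [0.57, -0.02, 0.21]), (440, [0.56, -0.19, 0.38]), (480, [0.58, -0.24, 0.43]), (515, [0.63, -0.23, 0.41])]
240 [(400, [0.57, -0.04, 0.21]), (440, [0.56, -0.18, 0.35]), (480, [0.58, -0.24, 0.41]), (515, [0.89, 0.1, -0.0])]
250 [(400, [0.62, 0.07, 0.06]), (440, [0.72, 0.09, 0.01]), (480, [0.8, 0.08, -0.0]), (515, [0.87, 0.07, 0.0])]
```

View pics/scene14.png

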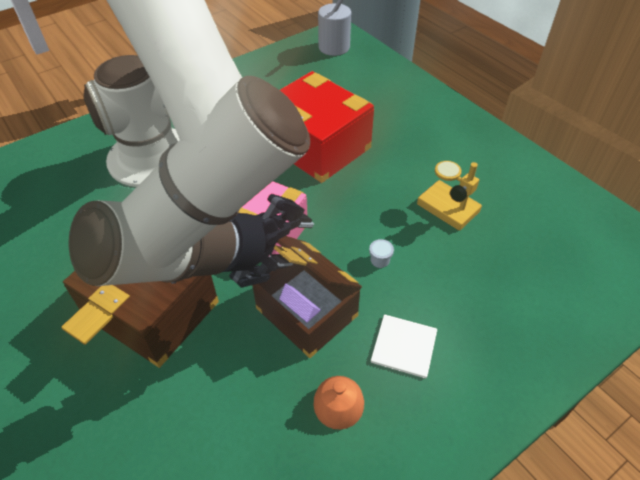

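The wrist stays at x 0.54–0.64, clear of the burner cover and the big case. I continue lowering.

Call:
play_rows([
  {"translation":[0,0.0026,-0.0013],"delta_rot":[0,0,0]},
  {"translation":[0,0.0026,-0.0013],"delta_rot":[0,0,0]},
  {"translation":[0,0.0026,-0.0013],"delta_rot":[0,0,0]},
  {"translation":[0,0.0026,-0.0013],"delta_rot":[0,0,0]},
  {"translation":[0,0.0026,-0.0013],"delta_rot":[0,0,0]},
  {"translation":[0,0.0026,-0.0013],"delta_rot":[0,0,0]},
  {"translation":[0,0.0026,-0.0013],"delta_rot":[0,0,0]},
  {"translation":[0,0.0026,-0.0013],"delta_rot":[0,0,0]},
  {"translation":[0,0.0026,0.001],"delta_rot":[0,0,0]},
  {"translation":[0,0.0026,0.001],"delta_rot":[0,0,0]},
  {"translation":[0,0.0026,0.001],"delta_rot":[0,0,0]},
  {"translation":[0,0.0026,0.001],"delta_rot":[0,0,0]},
])

```text
time_s: 13.35
tool_pos: [0.5641, 0.0193, 0.1876]
tcp_rot: [-0.421, 0.904, 0.068, -0.032]
contact_force: [0.3, -1.0, -0.6]
finger_gap: 0.705
```

```bash
python3 - <<'E'
from h import *
o,C=rep();pred(o,C);snap('wrist','wrist15');lid('wrist15');snap('scene','scene15');lid('scene15')
E
```

```text
13.35 s,l,z mm [ 89.8   0.  107.6] q [-0.16  0.52  0.12 -0.82 -1.53  2.07] F [ 0.34 -1.03 -0.59]
tool axes in (s,l,z):
 [[ 0.001  0.643 -0.766]
 [ 1.    -0.     0.001]
 [ 0.    -0.766 -0.643]]
L [112.9  87.8] r 143.1 tip-angle 0.661 edge-angle 0.666 phi 0.698 -> theta 0.666
wrist15 lid angle pct [0.682 0.707 0.728 0.761 0.878] 10459 brass [0.699 0.713 0.777]
scene15 lid angle pct [0.696 0.728 0.757 0.798 0.895] 2024 brass [0.697 0.715 0.776]
```

View pics/wrist15.png

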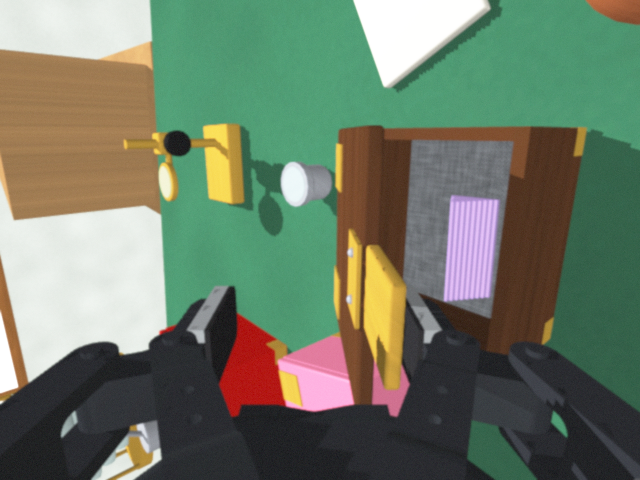

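Call:
play_rows([
  {"translation":[0,0.0026,0.001],"delta_rot":[0,0,0]},
  {"translation":[0,0.0026,0.001],"delta_rot":[0,0,0]},
  {"translation":[0,0.0026,0.001],"delta_rot":[0,0,0]},
  {"translation":[0,0.0026,0.001],"delta_rot":[0,0,0]},
  {"translation":[0,0.0026,0.001],"delta_rot":[0,0,0]},
  {"translation":[0,0.0026,0.001],"delta_rot":[0,0,0]},
  {"translation":[0,0.0026,0.001],"delta_rot":[0,0,0]},
  {"translation":[0,0.0026,0.001],"delta_rot":[0,0,0]},
  {"translation":[0,0.0026,0.001],"delta_rot":[0,0,0]},
  {"translation":[0,0.0026,0.001],"delta_rot":[0,0,0]},
  {"translation":[0,0.0026,0.001],"delta_rot":[0,0,0]},
  {"translation":[0,0.0026,0.001],"delta_rot":[0,0,0]},
  {"translation":[0,0.0026,0.001],"delta_rot":[0,0,0]},
  {"translation":[0,0.0026,0.001],"delta_rot":[0,0,0]},
  {"translation":[0,0.0026,0.001],"delta_rot":[0,0,0]},
  {"translation":[0,0.0026,0.001],"delta_rot":[0,0,0]},
  {"translation":[0,0.0026,0.001],"delta_rot":[0,0,0]},
  {"translation":[0,0.0026,0.001],"delta_rot":[0,0,0]},
])

```text
time_s: 15.25
tool_pos: [0.5666, 0.0032, 0.1401]
tcp_rot: [-0.421, 0.904, 0.068, -0.032]
contact_force: [0.6, -2.1, 0.3]
finger_gap: 0.698
```

```bash
python3 - <<'E'
from h import *
o,C=rep();pred(o,C);snap('wrist','wrist16');lid('wrist16');snap('side','side16');lid('side16')
E
```

```text
15.25 s,l,z mm [106.1   0.   60.1] q [-0.18  0.59  0.1  -0.81 -1.49  2.15] F [ 0.65 -2.11  0.27]
tool axes in (s,l,z):
 [[ 0.001  0.643 -0.766]
 [ 1.    -0.     0.001]
 [ 0.    -0.766 -0.643]]
L [129.3  40.4] r 135.4 tip-angle 0.303 edge-angle 0.377 phi 0.698 -> theta 0.377
wrist16 lid angle pct [0.399 0.417 0.448 0.479 0.579] 21478 brass [0.41  0.419 0.477]
side16 lid angle pct [0.405 0.436 0.465 0.5   0.594] 1366 brass [0.404 0.427 0.475]
```

View pics/wrist16.png

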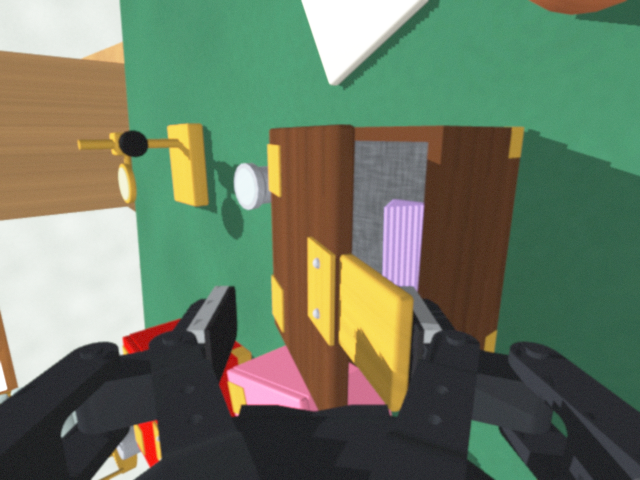

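View pics/side16.png

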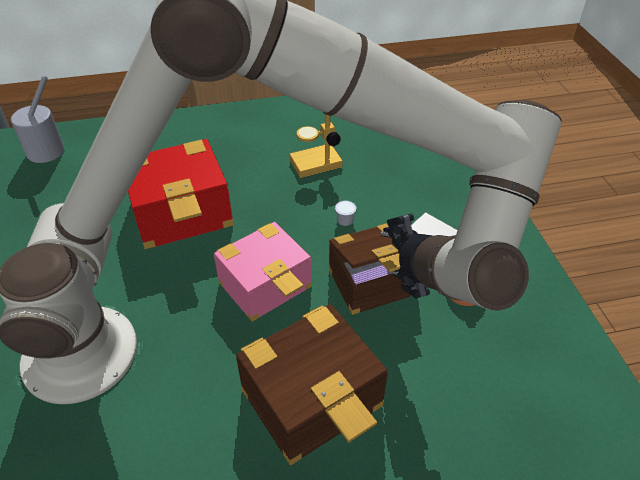

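Call:
play_rows([
  {"translation":[0,0.0024,0.0007],"delta_rot":[0,0,0]},
  {"translation":[0,0.0024,0.0007],"delta_rot":[0,0,0]},
  {"translation":[0,0.0024,0.0007],"delta_rot":[0,0,0]},
  {"translation":[0,0.0024,0.0007],"delta_rot":[0,0,0]},
  {"translation":[0,0.0024,0.0007],"delta_rot":[0,0,0]},
  {"translation":[0,0.0024,0.0007],"delta_rot":[0,0,0]},
  {"translation":[0,0.0024,0.0007],"delta_rot":[0,0,0]},
  {"translation":[0,0.002,0.0007],"delta_rot":[0,0,0]},
  {"translation":[0,0.002,0.0007],"delta_rot":[0,0,0]},
  {"translation":[0,0.002,0.0007],"delta_rot":[0,0,0]},
  {"translation":[0,0.002,0.0007],"delta_rot":[0,0,0]},
])

```text
time_s: 16.45
tool_pos: [0.568, -0.0067, 0.1163]
tcp_rot: [-0.421, 0.904, 0.068, -0.032]
contact_force: [-0.4, 0.4, -1.3]
finger_gap: 0.702
```

```bash
python3 - <<'E'
from h import *
o,C=rep();pred(o,C);snap('wrist','wrist17');lid('wrist17')
E
```

```text
16.45 s,l,z mm [116.1   0.   36.3] q [-0.2   0.62  0.1  -0.81 -1.47  2.19] F [-0.38  0.42 -1.32]
tool axes in (s,l,z):
 [[ 0.001  0.643 -0.766]
 [ 1.    -0.     0.001]
 [ 0.    -0.766 -0.643]]
L [139.2  16.5] r 140.2 tip-angle 0.118 edge-angle 0.214 phi 0.698 -> theta 0.214
wrist17 lid angle pct [0.241 0.254 0.288 0.317 0.414] 26844 brass [0.246 0.255 0.313]
```

View pics/wrist17.png

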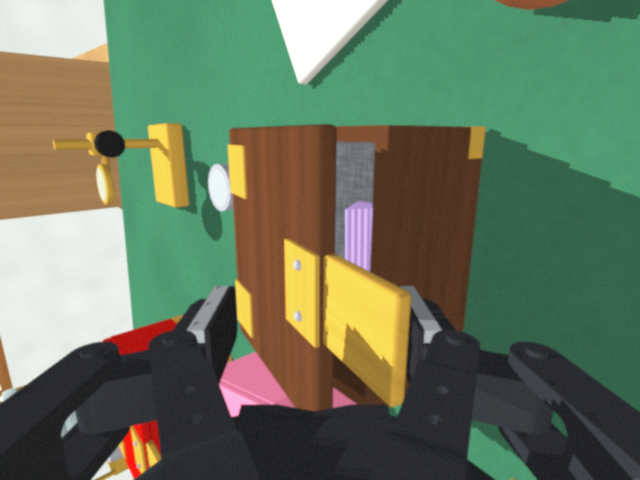

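Call:
play_rows([
  {"translation":[0,0.0013,0.0005],"delta_rot":[0,0,0]},
  {"translation":[0,0.0013,0.0005],"delta_rot":[0,0,0]},
  {"translation":[0,0.0013,0.0005],"delta_rot":[0,0,0]},
  {"translation":[0,0.0013,0.0005],"delta_rot":[0,0,0]},
  {"translation":[0,0.0013,0.0005],"delta_rot":[0,0,0]},
  {"translation":[0,0.0013,0.0005],"delta_rot":[0,0,0]},
  {"translation":[0,0.0013,0.0005],"delta_rot":[0,0,0]},
  {"translation":[0,0.0013,0.0005],"delta_rot":[0,0,0]},
  {"translation":[0,0.0013,0.0005],"delta_rot":[0,0,0]},
  {"translation":[0,0.0013,0.0005],"delta_rot":[0,0,0]},
  {"translation":[0,0.0013,0.0005],"delta_rot":[0,0,0]},
  {"translation":[0,0.0013,0.0005],"delta_rot":[0,0,0]},
  {"translation":[0,0.0013,0.0005],"delta_rot":[0,0,0]},
  {"translation":[0,0.0013,0.0005],"delta_rot":[0,0,0]},
  {"translation":[0,0.0013,0.0005],"delta_rot":[0,0,0]},
  {"translation":[0,0.0013,0.0005],"delta_rot":[0,0,0]},
])

```text
time_s: 18.1
tool_pos: [0.5691, -0.0138, 0.0952]
tcp_rot: [-0.421, 0.904, 0.068, -0.032]
contact_force: [0.1, -0.1, -0.2]
finger_gap: 0.703
```

```bash
python3 - <<'E'
from h import *
o,C=rep();pred(o,C);snap('wrist','wrist18');lid('wrist18');snap('scene','scene18')
E
```

```text
18.1 s,l,z mm [123.3   0.   15.2] q [-0.21  0.65  0.09 -0.81 -1.45  2.22] F [ 0.07 -0.15 -0.22]
tool axes in (s,l,z):
 [[ 0.001  0.643 -0.766]
 [ 1.    -0.     0.   ]
 [ 0.    -0.766 -0.643]]
L [146.4  -4.5] r 146.5 tip-angle -0.031 edge-angle 0.065 phi 0.698 -> theta 0.065
wrist18 lid angle pct [0.094 0.105 0.139 0.166 0.248] 30688 brass [0.096 0.105 0.16 ]
```

View pics/wrist18.png

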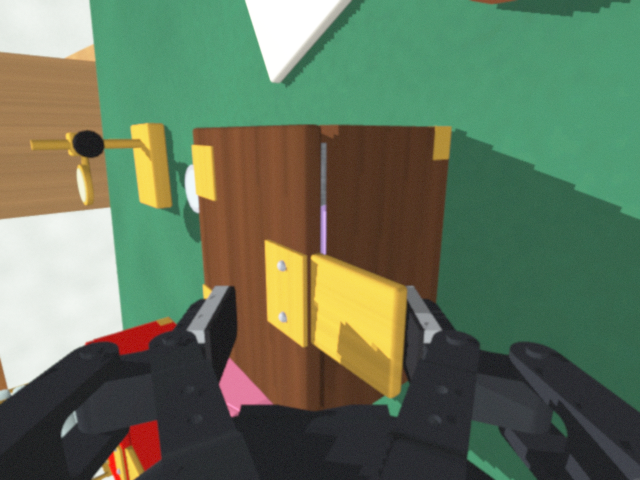

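View pics/scene18.png

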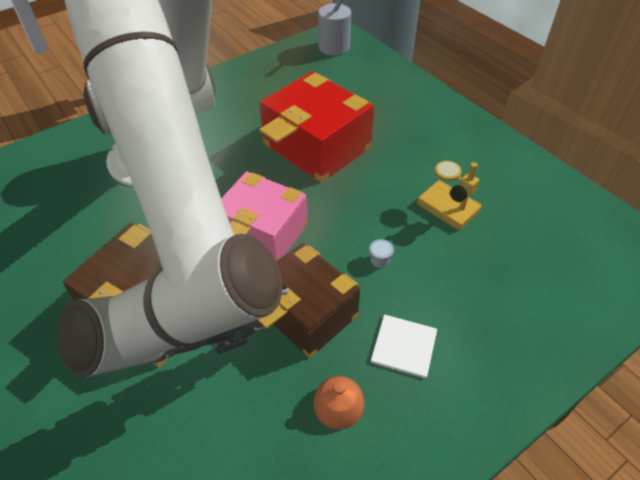

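Call:
play_rows([
  {"translation":[0,0.001,0.0003],"delta_rot":[0,0,0]},
  {"translation":[0,0.001,0.0003],"delta_rot":[0,0,0]},
  {"translation":[0,0.001,0.0003],"delta_rot":[0,0,0]},
  {"translation":[0,0.001,0.0003],"delta_rot":[0,0,0]},
  {"translation":[0,0.001,0.0003],"delta_rot":[0,0,0]},
  {"translation":[0,0.001,0.0003],"delta_rot":[0,0,0]},
  {"translation":[0,0.001,0.0003],"delta_rot":[0,0,0]},
  {"translation":[0,0.001,0.0003],"delta_rot":[0,0,0]},
  {"translation":[0,0.001,0.0003],"delta_rot":[0,0,0]},
  {"translation":[0,0.001,0.0003],"delta_rot":[0,0,0]},
  {"translation":[0,0.001,0.0003],"delta_rot":[0,0,0]},
  {"translation":[0,0.001,0.0003],"delta_rot":[0,0,0]},
  {"translation":[0,0.001,0.0003],"delta_rot":[0,0,0]},
  {"translation":[0,0.001,0.0003],"delta_rot":[0,0,0]},
])

```text
time_s: 19.6
tool_pos: [0.57, -0.0195, 0.0819]
tcp_rot: [-0.421, 0.904, 0.068, -0.032]
contact_force: [-0.2, -0.5, 1.1]
finger_gap: 0.699
```

```bash
python3 - <<'E'
from h import *
o,C=rep();pred(o,C);snap('wrist','wrist19');lid('wrist19')
E
```

```text
19.6 s,l,z mm [129.1   0.    1.9] q [-0.21  0.68  0.09 -0.81 -1.45  2.24] F [-0.2  -0.51  1.06]
tool axes in (s,l,z):
 [[ 0.001  0.643 -0.766]
 [ 1.    -0.     0.   ]
 [ 0.    -0.766 -0.643]]
L [152.2 -17.9] r 153.2 tip-angle -0.117 edge-angle -0.044 phi 0.698 -> theta -0.044
wrist19 lid angle pct [0.035 0.045 0.078 0.101 0.197] 28494 brass [0.035 0.043 0.099]
```

View pics/wrist19.png

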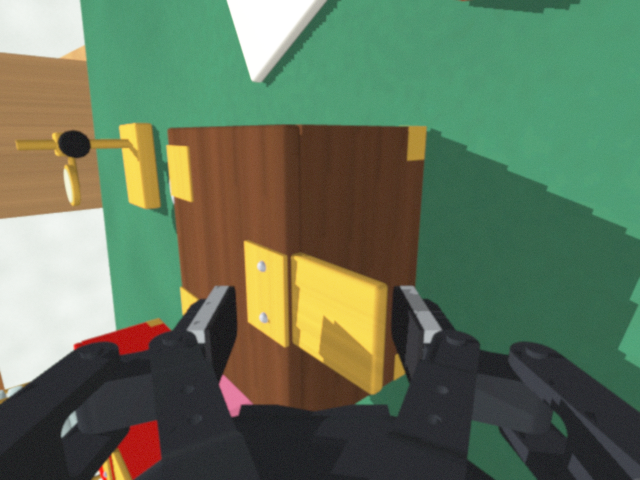

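The lid is shut and there is a visible gap between it and the finger. Now I withdraw straight forward, then up.

Call:
play_rows([
  {"translation":[0,0.0013,-0.0015],"delta_rot":[0,0,0]},
  {"translation":[0,0.0032,-0.0038],"delta_rot":[0,0,0]},
  {"translation":[0,0.0032,-0.0038],"delta_rot":[0,0,0]},
  {"translation":[0,0.0032,-0.0038],"delta_rot":[0,0,0]},
  {"translation":[0,0.0032,-0.0038],"delta_rot":[0,0,0]},
  {"translation":[0,0.0032,-0.0038],"delta_rot":[0,0,0]},
  {"translation":[0,0.0032,-0.0038],"delta_rot":[0,0,0]},
  {"translation":[0,0.0032,-0.0038],"delta_rot":[0,0,0]},
  {"translation":[0,0.0032,-0.0038],"delta_rot":[0,0,0]},
  {"translation":[0,0.0032,-0.0038],"delta_rot":[0,0,0]},
  {"translation":[0,0.0032,-0.0038],"delta_rot":[0,0,0]},
  {"translation":[0,0.0032,-0.0038],"delta_rot":[0,0,0]},
  {"translation":[0,0.0032,-0.0038],"delta_rot":[0,0,0]},
  {"translation":[0,0.0032,-0.0038],"delta_rot":[0,0,0]},
  {"translation":[0,0.0032,-0.0038],"delta_rot":[0,0,0]},
  {"translation":[0,0.0032,-0.0038],"delta_rot":[0,0,0]},
  {"translation":[0,0.0032,-0.0038],"delta_rot":[0,0,0]},
  {"translation":[0,0.0032,-0.0038],"delta_rot":[0,0,0]},
  {"translation":[0,0,0],"delta_rot":[0,0,0]},
])

```text
time_s: 21.55
tool_pos: [0.583, -0.1057, 0.0816]
tcp_rot: [-0.421, 0.904, 0.068, -0.031]
contact_force: [-0.5, 0.2, 0.2]
finger_gap: 0.697
```

```bash
python3 - <<'E'
from h import *
o,C=rep();pred(o,C);snap('wrist','wrist20');lid('wrist20')
E
```

```text
21.55 s,l,z mm [216.2  -0.    1.6] q [-0.32  0.74  0.21 -0.75 -1.55  2.26] F [-0.48  0.22  0.16]
tool axes in (s,l,z):
 [[ 0.001  0.643 -0.766]
 [ 1.    -0.001  0.001]
 [ 0.    -0.766 -0.643]]
L [239.3 -18.2] r 240.0 tip-angle -0.076 edge-angle -0.872 phi 0.698 -> theta -0.076
wrist20 lid angle pct [0.037 0.055 0.089 0.121 0.221] 11137 brass [0.037 0.047 0.105]
```

View pics/wrist20.png

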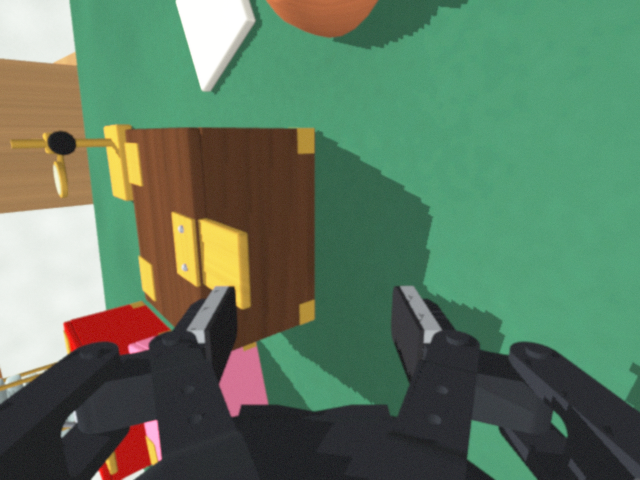

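Call:
play_rows([
  {"translation":[0,-0.006,-0.008],"delta_rot":[0,0,0]},
  {"translation":[0,-0.012,-0.015],"delta_rot":[0,0,0]},
  {"translation":[0,-0.012,-0.015],"delta_rot":[0,0,0]},
  {"translation":[0,-0.012,-0.015],"delta_rot":[0,0,0]},
  {"translation":[0,-0.012,-0.015],"delta_rot":[0,0,0]},
  {"translation":[0,-0.012,-0.015],"delta_rot":[0,0,0]},
  {"translation":[0,0,0],"delta_rot":[0,0,0]},
  {"translation":[0,0,0],"delta_rot":[0,0,0]},
])

```text
time_s: 22.4
tool_pos: [0.5863, -0.126, 0.1873]
tcp_rot: [-0.421, 0.904, 0.068, -0.03]
contact_force: [0.1, 0.3, -0.2]
finger_gap: 0.7
```

```bash
python3 - <<'E'
from h import *
o,C=rep();
for n in('wrist','side','scene'): snap(n,n+'21')
lid('wrist21')
p,d,W=cloud('side21');Q=W-H;S=np.stack([-Q@B,Q@Lt,Q[...,2]],-1)*1e3
h=cv2.cvtColor(p,cv2.COLOR_RGB2HSV)
for n in ('side21','scene21','wrist21'):
    p,d,W=cloud(n);Q=W-H;S=np.stack([-Q@B,Q@Lt,Q[...,2]],-1)*1e3
    m=(d>0)&(np.abs(S[...,1])<55)&(S[...,0]>15)&(S[...,0]<110)&(S[...,2]>3)&(S[...,2]<40)
    q=S[m];
    if len(q)>50:
        k=np.polyfit(q[:,0],q[:,2],1);print(n,len(q),'lid slope',k.round(4),'median z',np.median(q[:,2]).round(1))
# objects before/after by blob centroid
for n in('scene','side'):
    for nm,f in dict(tile=lambda H,S,V:(S<40)&(V>200),cover=lambda H,S,V:(H>5)&(H<12)&(S>120)&(V>120)).items():
        out=[]
        for t in('0','21'):
            p,d,W=cloud(n+t);hh=cv2.cvtColor(p,cv2.COLOR_RGB2HSV).astype(int)
            m=f(*[hh[...,i] for i in range(3)])&(W[...,0]>.6)&(W[...,0]<.85)&(np.abs(W[...,1]-.08)<.2)&(W[...,2]<.09)
            out.append((W[m].mean(0)*1e3).round(1).tolist()+[int(m.sum())])
        print(n,nm,out)
    out=[]
    for t in('0','21'):
        p,d,W=cloud(n+t);m=(np.hypot(W[...,0]-.55,W[...,1]-.23)<.045)&(W[...,2]>.034)&(W[...,2]<.044)
        out.append((W[m].mean(0)*1e3).round(1).tolist()+[int(m.sum())])
    print(n,'loupe top',out)
E
```

```text
22.4 s,l,z mm [2.368e+02 1.000e-01 1.073e+02] q [-0.35  0.64  0.32 -0.75 -1.72  2.14] F [ 0.08  0.25 -0.21]
tool axes in (s,l,z):
 [[ 0.001  0.644 -0.765]
 [ 1.     0.001  0.002]
 [ 0.003 -0.765 -0.644]]
wrist21 lid angle pct [0.038 0.065 0.091 0.124 0.22 ] 10850 brass [0.036 0.047 0.105]
side21 2173 lid slope [4.0000e-03 7.6942e+00] median z 7.9
scene21 3032 lid slope [2.9000e-03 8.5522e+00] median z 8.7
wrist21 7427 lid slope [3.9000e-03 7.9447e+00] median z 8.0
scene tile [[716.2, 142.8, 9.2, 2765], [716.2, 142.7, 9.3, 2741]]
scene cover [[741.1, -20.3, 39.6, 1802], [740.8, -19.0, 40.5, 1851]]
scene loupe top [[552.2, 230.4, 38.7, 320], [549.4, 228.4, 38.6, 391]]
side tile [[714.1, 143.1, 8.6, 1369], [714.7, 143.9, 8.6, 1315]]
side cover [[722.4, -25.8, 36.1, 1234], [734.7, -7.6, 58.3, 145]]
side loupe top [[nan, nan, nan, 0], [547.2, 228.1, 38.0, 264]]<stdin>:25: RuntimeWarning: Mean of empty slice.
  ret = um.true_divide(
```

View pics/side21.png

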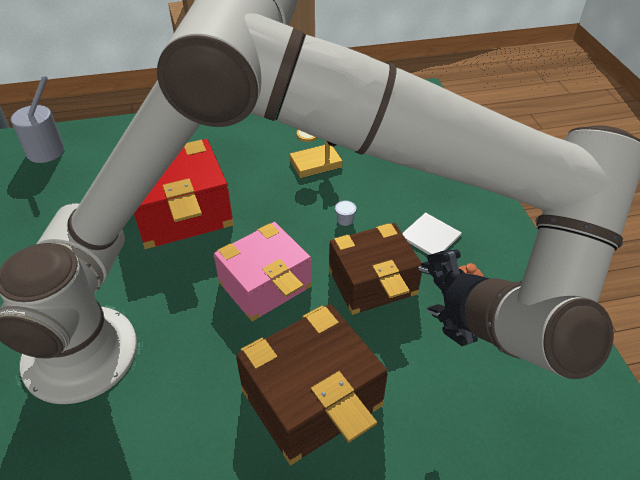

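View pics/scene21.png

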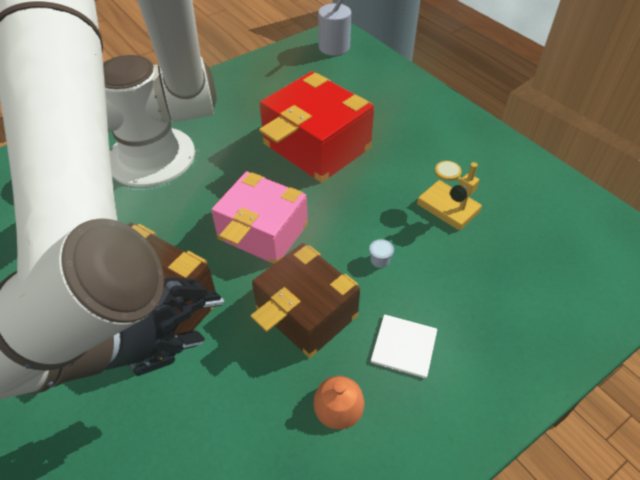

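The lid lies flat (slope 0.004, top 8 mm above the hinge plane). The objects have not moved, and the hand is free.

```bash
python3 -c "
from workcell import workorder
print(workorder.job_done())"
```

```text
the job is handed in; nothing more can be done
None
```

The lid is shut and the job is handed in, at about 22.5 s of the 51 s allowed.

**What I did:** I straddled the tongue with the fingers open 60 mm and the tool tilted. The rear finger pushed the lid from the 1.9 stop to about 1.33 rad. It then fell slowly, at about 0.15 rad/s when I checked early in the fall, onto the lower finger at about 1.0 rad. I let it down on that finger at about 0.2 rad/s, then about 0.1 rad/s over the last part. Then I withdrew the hand forward and up.

**Last checks:**
- **Lid:** flat in all three views, with a fitted slope of 0.003–0.004 and its top about 8 mm above the hinge plane.
- **Hand:** clear of everything, and the force reading was about zero.
- **Tile, burner cover and loupe:** in the scene view they appear unmoved, within about 1 mm for the tile and cover. The loupe read 3 mm off, but its top was partly hidden at the start.

**Not clean or not confirmed:**
- **Wedging:** early in the push the tool wedged down on the tongue end, and the wrist force sensor read about 14 N, close to the 15 N limit. I eased the tool up and it dropped to zero. I can't tell whether the force on the lid went over the limit for a moment.
- **Side view of the burner cover:** the hand hid most of it, so I could not use that comparison.
- **Prism:** it can't be seen under the shut lid. It looked undisturbed in the wrist views until the lid covered it, and the fingers never went into the case.

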